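# Turn the red-marked drive pulley until its clamp screw points up

## Robot

A 7-joint arm with a two-finger parallel gripper is mounted at the origin on the work surface. World frame = base frame: x ahead of the robot, y to its left, z up, the work surface at z = 0. Lengths are in m, angles in rad, forces in N, time in s.
With the tool pointing down it reaches from about 0.425 to 0.875 m from the base axis. Payload 4.7 kg.
Tool frame: the origin (TCP) lies at the very end of the fingers, on their centre line; the grasp point (between the pads) lies 19 mm behind it; z points along the fingers, y is the line along which they close (so a half turn about z gives the same grasp; the last joint's range is limited). The gripper opens to 87 mm and grips with 3 to 60 N. Pads are 19 mm wide; open, the fingers measure 117 mm over their backs; the gripper's body (75 mm by 190 mm) begins 51 mm behind the grasp point.
Start: joints at [1.297, 0.321, -0.07, 1.45, 0.023, 1.371, -0.057], TCP at [0.184, -0.623, 0.223] pointing down, gripper open.
Joint ranges: [-2.86, 2.86], [-0.3, 2.09], [-1.38, 1.24], [0.06, 2.45], [-1.56, 4.7], [0.09, 2.05], [-2.69, 2.69]. Speed limits (rad/s): [2.57, 2.57, 3.14, 3.14, 3.14, 3.14, 3.14].

## Interface

Orientations are given as a rotation vector (axis times angle).
In Python, from bench import ctrl gives the robot as it stands.
- The arm moves only by the shell command python3 -m jog 'ROWS' [FORCE]. ROWS is JSON, a list that holds one entry, the list of rows, each a list of 7 numbers: the shift along the tool's x, y, z in mm, then the turn, a rotation vector about the tool's x, y, z in degrees, then the finger opening in mm, from 0 to 87. A call has 1 to 10 rows; each row is the pose to reach, as a shift and turn from the pose commanded when the call began, along the tool's axes at that moment; what a row does not reach only later rows make up. A row lasts 1/10 s, in which the tool goes at most 50 mm and 8.59 degrees, less where a joint would pass 70% of its speed; a pose out of reach is approached as far as the arm can. A call with a gripper value outside its range is refused whole. The fingers move at their own pace and stop on an object; FORCE is the grip in N (left out, the last holds). Time passes only in rows, so rows that repeat a pose let the fingers close. It gives the time, the measured TCP pose, the force, the opening and the grip force at its end, in the units of the state.
- ctrl.get_state(): the state, without advancing time (a new reading comes with each control period).
- ctrl.get_image(name): name is "scene" or "top"; returns a dict with "image" (384x512x3 uint8, red, green, blue), "depth" (384x512 float32, m along the optical axis (not along the pixel's ray), 0 where there is no reading), "fov_y" (degrees; the focal length in pixels is half the picture's height over the tangent of half this angle, whatever the lens; pixels are square), "cx", "cy" (the principal point, pixels), "rvec" (rotation vector, rad) and "tvec" (3), from world to camera coordinates, as OpenCV has them. Camera axes: x right, y down, z forward; pixel columns grow to the right and rows downward; lengths in m; the calibration is good to about 2 mm. A picture is of the moment at which its call begins.
- ctrl.close_job(): hands the job in; it is judged then, once.
The state is a dict: "time": time; "joint_positions": joint angles; "qd": joint speeds; "joint_torque": joint torques, N m; "position": TCP position; "tool_rot": TCP orientation; "ft_force": force on the tool from outside, world axes, zero at the start; "torque": the same for the moment, N m; "grip_width": opening from 0.0 (shut) to 1.0 (fully open); "grip_force": force on a finger pad.
Only numpy, scipy, OpenCV 4.12 (cv2) and the standard library are available. Lean on these libraries where they do the work, as an engineer would, in place of code of your own. Each camera call takes 0.05 s, during which the arm holds its last target. There are 200 camera calls.

## Task

Two belt-drive units stand on the assembly bench. Turn the pulley with the red mark on its axle until the red mark and its red clamp screw are at the top, so that a key can be dropped straight down onto the screw, and let go. Do not turn the pulley with the blue mark.

Things in the scene. Friction and masses are not known exactly. Their poses are not given: they have to be found in the camera images.
- red_axle (a point): Centre of the red-marked pulley, on its fixed level axle, 140 mm up; does not turn with it. x: along the axle, away from robot and motor; z up. Pulley: metal disc, 140 mm diameter, 26 mm thick (13 each side), flat faces. Hub on +x face: 40 mm diameter, out to x=35. At -x, a pillar 50 mm wide (x=-48 to -64) and a 56 mm square motor to x=-126, both at most 28 mm above the axle.
- red_pulley (a joint): Angle of the red-marked pulley, rad: 0 with its mark straight up; grows by the right-hand rule about the axle's +x, so the mark leans to the axle's -y side (the robot's right). It starts leaning 0.4 to 1.55 rad to that side. No stops; about 0.06 N m of friction, so it stays where it is left.
- red_mark (a point): Red mark on the red pulley's rim, 70 mm from the axle, mid-thickness; turns with the pulley, its z axis points outward from the axle. A red block 12 mm wide fills the belt groove (16 mm wide, 5 deep); a red stripe runs down the +x face to the hub, where, in line, a red clamp screw (10 mm diameter, 25 mm along +x from the pulley's centre) stands out to 38 mm from the axle.
- blue_mark (a point): The same mark, in blue, on a second, otherwise identical unit beside the first (70 mm from its axle, z axis pointing outward from the axle, x axis along its axle). This pulley turns as easily and is to be left as it is.

How it is judged:
At the end, for the whole second after the job is handed in: The red mark is at the top of its pulley, within 0.18 rad (10 degrees) of straight up, and the pulley is at rest and let go (angle between red_mark's own z axis and vertical below 0.18 rad and velocity of joint red_pulley between -0.05 and 0.05 rad/s); the robot touches nothing.
It fails at once if the blue-marked pulley is turned (its mark moves more than 15 mm) (distance of blue_mark from where it was at the start of the episode above 0.015 m).
It also fails if it takes over 35 s, if anything falls off the work surface, if the arm or the gripper's body presses on something with over 40 N, if the wrist force passes 120 N, or if a joint passes its speed limit or range.

## Working session

There is one attempt and no reset: what is moved stays moved. The work goes in short steps, Python scripts to look and compute and a shell command to move; the robot and the scene stay as the last step left them, time stands still between calls to the robot, and variables do not carry over. Pictures are saved under pics/ and viewed, at most 10 in all, crops included, and the job is handed in when it is done.

```bash
mkdir -p pics; cat > h.py <<'E'
import numpy as np, cv2
from bench import ctrl
def grab(n):
    d=ctrl.get_image(n); return d
def save(d,p): cv2.imwrite(p,cv2.cvtColor(d["image"],cv2.COLOR_RGB2BGR))
def pts(d):
    f=192/np.tan(np.radians(d["fov_y"])/2); v,u=np.mgrid[:384,:512]; z=d["depth"]
    P=np.stack([(u-d["cx"])/f*z,(v-d["cy"])/f*z,z],-1)
    R=cv2.Rodrigues(np.array(d["rvec"],float))[0]
    return (P-np.array(d["tvec"]))@R
def masks(d):
    h=cv2.cvtColor(d["image"],cv2.COLOR_RGB2HSV); H,S,V=[h[...,i].astype(int) for i in range(3)]
    ok=(S>140)&(V>60)
    return {"red":ok&((H<8)|(H>172)),"blue":ok&(H>105)&(H<130)}
E
python3 - <<'E'
from h import *
for n in("scene","top"):
    d=grab(n); save(d,f"pics/{n}0.png"); P=pts(d)
    print(n,d["fov_y"],np.round(-cv2.Rodrigues(np.array(d["rvec"],float))[0].T@np.array(d["tvec"]),3))
    for k,m in masks(d).items():
        nn,l,s,c=cv2.connectedComponentsWithStats(m.astype(np.uint8))
        for i in range(1,nn):
            if s[i,4]>8:
                q=P[(l==i)&(d["depth"]>0)]; print(k,s[i],np.round(np.median(q,0),3),np.round(q.min(0),3),np.round(q.max(0),3))
s=ctrl.get_state();print(s["position"],s["tool_rot"],s["time"])
E
```

```text
scene 57.00580621489261 [ 0.857 -0.346  0.706]
red [270 165   3   5  11] [0.532 0.127 0.161] [0.529 0.125 0.156] [0.536 0.131 0.165]
red [288 169   7   4  26] [0.568 0.156 0.151] [0.557 0.147 0.141] [0.574 0.167 0.154]
top 54.68136922147107 [0.448 0.023 0.854]
red [167 228  11   5  44] [0.569 0.156 0.153] [0.563 0.148 0.149] [0.574 0.167 0.159]
red [187 240   5   8  34] [0.535 0.13  0.165] [0.528 0.125 0.157] [0.541 0.134 0.168]
[ 0.18430217 -0.62282759  0.22160938] [-3.10752246e+00 -4.50275681e-01  5.54084866e-04] 0.1
```

View pics/scene0.png

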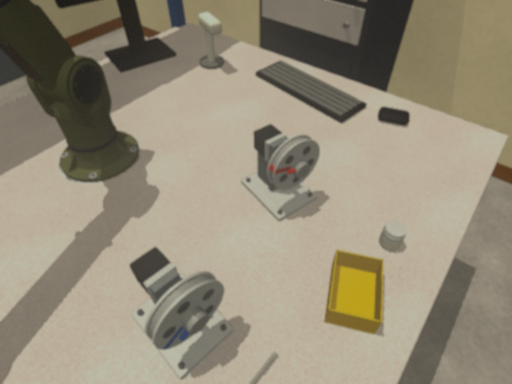

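View pics/top0.png

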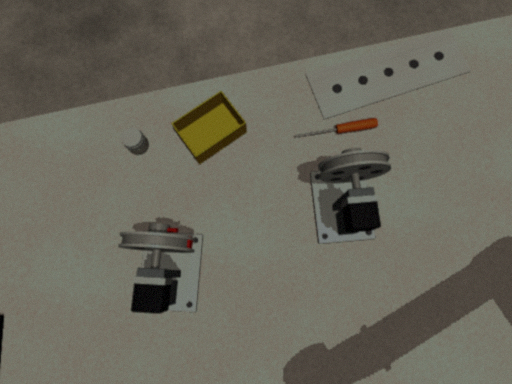

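The scene view shows the red unit at about (290,165), with its red stripe and mark at (270–295,165–176). The blue unit is at about (185,310). In the top view the red mark sits on the right (-y) rim of the left unit, at (189,244). Next I'll measure the axle.

```bash
cat > axle.py <<'E'
from h import *
# plane of the +x face from the scene view; rim centre from both views
d=grab("scene"); P=pts(d); t=grab("top"); T=pts(t)
near=lambda Q:(np.abs(Q[...,0]-.54)<.09)&(np.abs(Q[...,1]-.19)<.11)&(Q[...,2]<.23)
q=P[near(P)&(P[...,2]>.10)&(d["depth"]>0)]
rng=np.random.default_rng(0); best=0
for _ in range(500):                       # RANSAC near-vertical plane, normal ~ +x
    a=q[rng.choice(len(q),3,False)]; n=np.cross(a[1]-a[0],a[2]-a[0]); n/=np.linalg.norm(n)+1e-12
    if abs(n[0])<.85: continue
    i=abs((q-a[0])@n)<.0025
    if i.sum()>best: best=i.sum(); I=i
f=q[I]; c=f.mean(0); n=np.linalg.svd(f-c)[2][2]; n*=np.sign(n[0])
print("face n",n.round(3),"c",c.round(3),best,len(q))
n=np.array([n[0],n[1],0]);n/=np.linalg.norm(n); l=np.array([-n[1],n[0],0])
tt=T[near(T)&(T[...,2]>.15)&(t["depth"]>0)]
for nm,Q in(("scene",q),("top",tt)):
    s=(Q-c)@n; k=(s>-.03)&(s<.004); y=(Q-c)@l
    print(nm,"lateral",np.percentile(y[k],[0,2,98,100]).round(4),"zmax",np.percentile(Q[k,2],[98,100]).round(4), "s",np.percentile(s[k],[2,50,98]).round(4))
    # rim points z>.16 -> circle fit
    z=Q[k,2]; w=y[k]
    r=np.hypot(w-np.median(w),z-.14)
    for s0 in (0,):
        yc=(np.percentile(w,1)+np.percentile(w,99))/2; o=c+l*yc; print(" centre (face plane)",(o).round(4)[:2], "mid",(o-.013*n)[:2].round(4))
print("yaw deg",np.degrees(np.arctan2(n[1],n[0])))
E
python3 axle.py
```

```text
face n [ 0.957 -0.289  0.006] c [0.563 0.181 0.159] 1115 2452
scene lateral [-0.0647 -0.0623  0.0673  0.0759] zmax [0.2079 0.2105] s [-0.0245 -0.0004  0.0019]
 centre (face plane) [0.5644 0.1843] mid [0.552 0.188]
top lateral [-0.0619 -0.0596  0.0638  0.0747] zmax [0.2111 0.2124] s [-0.0267 -0.0146 -0.0011]
 centre (face plane) [0.5643 0.1837] mid [0.5518 0.1875]
yaw deg -16.793180835177825
```

```bash
cat >> h.py <<'E'
C=np.array([.552,.188,.14]); n=np.array([.957,-.289,0]); n/=np.linalg.norm(n); l=np.array([-n[1],n[0],0]); up=np.array([0,0,1.])
def pose(a,r):
    a=np.radians(a); u=-np.sin(a)*l+np.cos(a)*up
    z=-u; y=n; return C+r*u, np.stack([np.cross(y,z),y,z],1)
def rel(p,R=None):
    s=ctrl.get_state(); R0=cv2.Rodrigues(np.array(s["tool_rot"],float))[0]
    sh=R0.T@(np.array(p)-s["position"])*1000
    w=np.degrees(cv2.Rodrigues(R0.T@R)[0].ravel()) if R is not None else np.zeros(3)
    return sh.round(1),w.round(1)
E
python3 - <<'E'
from h import *
p,R=pose(0,.22)
for q in ([.45,-.38,.36],[.55,-.10,.36],p): print(*rel(q,R))
print(*rel(*pose(33,.13)))
E
```

```text
[ 323.7 -157.7 -138. ] [ -0.1  -0.  -56.7]
[ 499.  -397.8 -137.7] [ -0.1  -0.  -56.7]
[ 582.7 -673.4 -137.4] [ -0.1  -0.  -56.7]
[ 543.9 -614.1  -26.5] [ 16.3  30.2 -55.1]
```

```bash
python3 -m jog '[[[0,0,-50,0,0,0,87],[20,-10,-100,0,0,-5,60],[55,-30,-135,0,0,-10,60],[100,-50,-137,0,0,-15,60],[145,-70,-137,0,0,-20,60],[190,-90,-137,0,0,-25,60],[235,-115,-137,0,0,-30,60],[275,-135,-137,0,0,-35,60],[324,-158,-137,0,0,-40,60],[350,-195,-137,0,0,-45,60]]]' 20
python3 - <<'E'
from h import *
p,R=pose(0,.22)
for q in ([.55,-.10,.36],p): print(*rel(q,R))
E
```

```text
time: 1.2
position: [0.4669, -0.3355, 0.3584]
tool_rot: [-2.696, -1.612, -0.001]
ft_force: [0.4, -0.1, -0.5]
grip_width: 0.692
grip_force: 0.0
[246.8 -38.3  -1.4] [ -0.   -0.1 -11.4]
[ 501.4 -172.9   -1. ] [ -0.   -0.1 -11.4]
```

```bash
python3 -m jog '[[[49,-8,0,0,0,-3,60],[98,-16,0,0,0,-6,60],[147,-24,0,0,0,-9,60],[196,-31,0,0,0,-11.4,60],[245,-38,0,0,0,-11.4,60],[290,-60,0,0,0,-11.4,60],[335,-83,0,0,0,-11.4,60],[380,-107,0,0,0,-11.4,56],[420,-128,0,0,0,-11.4,56],[420,-128,0,0,0,-11.4,56]]]'
python3 - <<'E'
from h import *
for r in (.14,.048): print(*rel(*pose(33,r)))
E
```

```text
time: 2.2
position: [0.5508, 0.1026, 0.3599]
tool_rot: [-2.512, -1.881, -0.004]
ft_force: [0.3, 1.0, 1.1]
grip_width: 0.643
grip_force: 0.0
[  5.6 -23.4 102.6] [-0.2 32.8  0.4]
[ 55.4 -22.9 179.9] [-0.2 32.8  0.4]
```

```bash
python3 -m jog '[[[0,-10,20,0,8,0,56],[0,-23,40,0,16,0,56],[3,-23,60,0,24,0,56],[6,-23,85,0,32.8,0,56],[6,-23,103,0,32.8,0,56],[6,-23,103,0,32.8,0,56]]]'
python3 - <<'E'
from h import *
for r in (.14,.048): print(*rel(*pose(33,r)))
for n_ in("scene","top"):
    d=grab(n_); im=d["image"][90:240,190:390] if n_=="scene" else d["image"][160:310,80:280]
    cv2.imwrite(f"pics/{n_}1.png",cv2.resize(cv2.cvtColor(im,cv2.COLOR_RGB2BGR),None,fx=3,fy=3))
a,b=[cv2.imread(f"pics/{k}1.png") for k in("scene","top")]
cv2.imwrite("pics/both1.png",cv2.resize(np.hstack([a,b]),(800,300)))
E
```

```text
time: 2.8
position: [0.5305, 0.1037, 0.2532]
tool_rot: [-2.198, -1.614, -0.64]
ft_force: [-0.6, 1.4, 0.3]
grip_width: 0.643
grip_force: 0.0
[11.2 -3.9  2.2] [-0.   0.3 -0.6]
[11.7 -3.8 94.2] [-0.   0.3 -0.6]
```

View pics/both1.png

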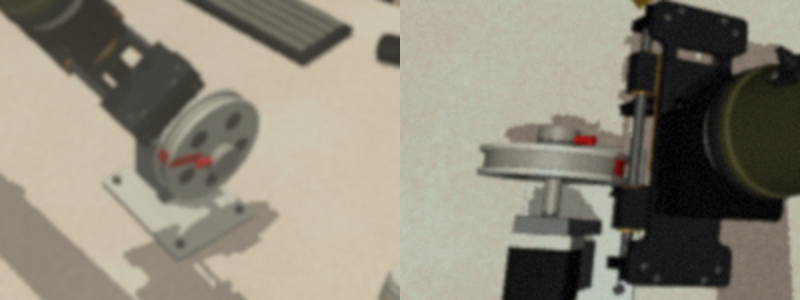

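The composite shows the gripper leaning on the mark's side, above the rim and straddling the disc. The red stripe is at (185,160) in its left half. I'll go in radially next.

```bash
python3 -m jog '[[[6,-2,0,0,0,0,56],[11,-4,10,0,0,0,56],[11,-4,30,0,0,0,56],[11,-4,50,0,0,0,56],[11,-4,70,0,0,0,56],[11,-4,90,0,0,0,56],[11,-4,94,0,0,0,56],[11,-4,94,0,0,0,56]]]'
python3 - <<'E'
from h import *
print(*rel(*pose(33,.048)))
E
```

```text
time: 3.7
position: [0.5461, 0.1658, 0.1837]
tool_rot: [-2.193, -1.623, -0.646]
ft_force: [-0.2, -0.4, 0.9]
grip_width: 0.643
grip_force: 0.0
[-4.6 -0.7  1.2] [ 0.1  0.2 -0.1]
```

```bash
python3 -m jog '[[[0,0,0,0,0,0,20],[0,0,0,0,0,0,20],[0,0,0,0,0,0,20],[0,0,0,0,0,0,20],[0,0,0,0,0,0,20],[0,0,0,0,0,0,20]]]' 12
python3 - <<'E'
from h import *
for a in (33,25,17,9,1,-7,-15,-23,-34): print(a,*rel(*pose(a,.048)))
s=ctrl.get_state();print(s["joint_positions"],s["torque"])
E
```

```text
time: 4.3
position: [0.5434, 0.1654, 0.1831]
tool_rot: [-2.191, -1.622, -0.639]
ft_force: [-9.8, -1.5, 5.9]
grip_width: 0.3
grip_force: 12.0
33 [-3.2  1.7  1.3] [-0.2  0.3 -0.2]
25 [3.4 1.7 1.8] [-0.2 -7.7 -0.2]
17 [10.   1.7  3.1] [ -0.3 -15.7  -0.2]
9 [16.3  1.7  5.4] [ -0.3 -23.7  -0.2]
1 [22.2  1.7  8.5] [ -0.3 -31.7  -0.1]
-7 [27.7  1.7 12.4] [ -0.3 -39.7  -0.1]
-15 [32.5  1.7 17. ] [ -0.3 -47.7  -0.1]
-23 [36.6  1.7 22.3] [ -0.3 -55.7  -0.1]
-34 [41.1  1.7 30.4] [ -0.3 -66.7  -0.1]
[ 0.64126226  0.09090086 -0.66574874  1.94606868 -0.58071356  1.02003892
 -0.02895616] [-0.18661851  1.58099597  1.11151538]
```

```bash
python3 -m jog '[[[0,-2,0,0,0,0,20],[6.7,-2,0.5,0,-8,0,20],[13.2,-2,1.9,0,-16,0,20],[19.5,-2,4.1,0,-24,0,20],[25.4,-2,7.3,0,-32,0,20],[30.9,-2,11.2,0,-40,0,20],[35.7,-2,15.9,0,-48,0,20],[39.8,-2,21.2,0,-56,0,20],[42.4,-2,25.5,0,-62,0,20],[42.4,-2,25.5,0,-62,0,20]]]'
cat > ang.py <<'E'
from h import *
for k in("scene","top"):
    d=grab(k); P=pts(d); m=masks(d)["red"]&(d["depth"]>0); q=P[m]; q=q[np.linalg.norm(q-C,axis=1)<.12]
    y=(q-C)@l; z=(q-C)@up; s=(q-C)@n
    for nm,i in(("rim",(s<.02)&(np.hypot(y,z)>.05)),("screw",s>.016)):
        if i.any(): print(k,nm,i.sum(),"deg",np.degrees(np.arctan2(-np.median(y[i]),np.median(z[i]))).round(1),"r",np.hypot(np.median(y[i]),np.median(z[i])).round(3))
    save(d,f"pics/{k}_{ctrl.get_state()['time']:.1f}.png")
print(*rel(*pose(-29,.048)))
E
python3 ang.py
```

```text
time: 5.3
position: [0.5585, 0.2161, 0.1807]
tool_rot: [2.231, 1.66, -0.588]
ft_force: [-1.5, 0.5, -5.9]
grip_width: 0.299
grip_force: 12.0
scene rim 22 deg 9.1 r 0.068
scene screw 13 deg 9.4 r 0.037
top rim 52 deg 8.6 r 0.07
top screw 26 deg 6.1 r 0.038
[-2.5  1.9  1.9] [-0.4  0.1 -0. ]
```

```bash
python3 -m jog '[[[3.4,0,0.1,0,-4,0,20],[6.7,0,0.5,0,-8.3,0,20],[6.7,0,0.5,0,-8.3,0,20],[6.7,0,0.5,0,-8.3,0,20]]]'; python3 ang.py
```

```text
time: 5.8
position: [0.5589, 0.2175, 0.1803]
tool_rot: [2.143, 1.584, -0.73]
ft_force: [-7.7, -0.5, -8.0]
grip_width: 0.295
grip_force: 12.0
scene rim 19 deg 5.2 r 0.068
scene screw 13 deg 7.2 r 0.036
top rim 54 deg 4.7 r 0.07
top screw 28 deg 2.7 r 0.039
[-6.2  2.   2.9] [-0.5  8.4 -0.2]
```

```bash
cd pics; ls
```

```text
both1.png
scene0.png
scene1.png
scene_5.3.png
scene_5.8.png
top0.png
top1.png
top_5.4.png
top_5.9.png
```

```bash
python3 -m jog '[[[4,0,1,0,0,0,20],[7,0,1.5,0,0,0,20],[7,0,1.5,0,0,0,20],[7,0,1.5,0,0,0,20]]]'; python3 ang.py; python3 -c "
from bench import ctrl;print(ctrl.get_state()['joint_positions'])"
```

```text
time: 6.3
position: [0.56, 0.2211, 0.1774]
tool_rot: [2.144, 1.581, -0.73]
ft_force: [-8.9, -0.3, -0.6]
grip_width: 0.299
grip_force: 12.0
scene rim 18 deg 1.6 r 0.068
scene screw 15 deg 3.0 r 0.037
top rim 62 deg 0.4 r 0.07
top screw 28 deg -1.8 r 0.038
[-11.3   2.    2.9] [-0.4  8.4 -0.3]
[-0.2731753   0.70567361 -0.60053127  1.23735378  0.64675559  1.9135781
 -1.14705173]
```

```bash
python3 -m jog '[[[0,-1.5,0,0,0,0,20],[0,-1.5,0,0,0,0,54],[0,-1.5,0,0,0,0,54],[0,-1.5,0,0,0,0,54],[0,-1.5,0,0,0,0,54],[0,-1.5,-10,0,0,0,54],[0,-1.5,-30,0,0,0,54],[0,-1.5,-60,0,0,0,54],[0,-1.5,-100,0,0,0,54],[0,-1.5,-110,0,0,0,54]]]';python3 -m jog '[[[0,0,-20,0,0,0,54],[0,0,-20,0,0,0,54],[0,0,-20,0,0,0,54]]]'; python3 ang.py; ls pics
```

```text
time: 7.4
position: [0.5805, 0.2907, 0.2661]
tool_rot: [2.141, 1.587, -0.717]
ft_force: [-0.1, -0.8, -0.6]
grip_width: 0.621
grip_force: 0.0
time: 7.7
position: [0.5838, 0.3003, 0.2807]
tool_rot: [2.138, 1.581, -0.721]
ft_force: [0.1, -0.7, -0.3]
grip_width: 0.62
grip_force: 0.0
scene rim 15 deg 2.0 r 0.068
scene screw 13 deg 2.9 r 0.037
top rim 62 deg 0.4 r 0.071
top screw 29 deg -0.9 r 0.039
[-14.    2.2 133. ] [-0.1  8.5 -0.2]
both1.png
scene0.png
scene1.png
scene_5.3.png
scene_5.8.png
scene_6.3.png
scene_7.8.png
top0.png
top1.png
top_5.4.png
top_5.9.png
top_6.4.png
top_7.8.png
```

View pics/scene_7.8.png

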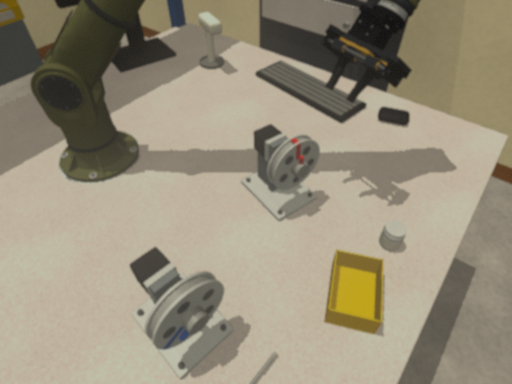

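The red mark and stripe are now at the top of their pulley, at about (297,145). The gripper is clear, and the blue mark at (180,335) hasn't moved.

```bash
python3 -c "
from bench import ctrl;print(ctrl.close_job())"
```

```text
the job is handed in; nothing more can be done
None
```

I turned the red pulley until its mark was within about 3° of straight up (limit 10°), let go and backed clear. The blue pulley was not touched, and I handed the job in at about 8 s; no verdict was returned.

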